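# Laundry room: lightest tin of tablets up on the shelf, heaviest held up

## Robot

A 6-joint arm with a two-finger parallel gripper is mounted at the origin on the work surface. World frame = base frame: x ahead of the robot, y to its left, z up, the work surface at z = 0. Lengths are in m, angles in degrees, forces in N, time in s.
With the tool pointing down it reaches from about 0.375 to 0.9 m from the base axis. Payload 3.1 kg.
Tool frame: the origin (TCP) lies on the centre line of the jaws, within the pads' length; the fingertips stand 8 mm ahead of it and the grasp point (between the pads) lies 11 mm behind it; z points along the fingers, y is the line along which they close (so a half turn about z gives the same grasp; the last joint's range is limited). The gripper opens to 87 mm and grips with 3 to 60 N. Pads are 19 mm wide; open, the fingers measure 117 mm over their backs; the gripper's body (75 mm by 190 mm) begins 51 mm behind the grasp point.
Start: joints at [63.34, 30.224, 82.088, -0, 67.689, -10.227], TCP at [0.177, 0.599, 0.209] pointing down, gripper open.
Joint ranges: [-176.69, 176.69], [-43.24, 126.21], [12.49, 139.97], [-82, 262], [0, 151.66], [-163.58, 163.58]. Speed limits (degrees/s): [159.86, 159.86, 180, 180, 180, 180].

## Interface

Orientations are given as a 3x3 rotation matrix whose columns are the frame's x, y, z axes.
In Python, from rig import * gives the robot as it stands.
- The arm moves only by the tool step_arm, never from a script. Its argument "targets" is a list of rows, each a list of 5 numbers: the opening, from -1 (shut) to 1 (fully open), then the shift along the world's x, y, z normalised to -1 to 1, where 1 is 0.25 m, then the turn about the world's z normalised to -1 to 1, where 1 is 180 degrees. In form: [[fingers, x, y, z, turn], ...]. A call has 1 to 20 rows; each row is the pose to reach, as a shift and turn from the pose commanded when the call began, turning the shorter way round; what a row does not reach only later rows make up. A row lasts 1/10 s, in which the tool goes at most 50 mm and 8.59 degrees, less where a joint would pass 70% of its speed; a pose out of reach is approached as far as the arm can. A call with a number of a shift or a turn outside -1 to 1 is refused whole. A call with a gripper value outside its range is refused whole. The fingers move at their own pace and stop on an object; the grip force is fixed at half the most. Time passes only in rows, so rows that repeat a pose let the fingers close. It gives the time, the measured TCP pose, the force, the opening and the grip force at its end, in the units of the state.
- read_state(): the state, without advancing time (a new reading comes with each control period).
- capture(name): name is "side" or "top" or "wrist"; returns a dict with "color" (420x560x3 uint8, red, green, blue), "mtx" (3x3 intrinsics, pixels), "pose" (4x4, takes a point from camera to world coordinates). Camera axes: x right, y down, z forward; pixel columns grow to the right and rows downward; lengths in m; the calibration is good to about 2 mm. A picture is of the moment at which its call begins. There is no depth.
- hand_in(): hands the job in; it is judged then, once.
The state is a dict: "time_s": time; "joint_positions": joint angles; "qvel": joint speeds; "tau": joint torques, N m; "position": TCP position; "tcp_rot": TCP orientation; "force": force on the tool from outside, world axes, zero at the start; "moment": the same for the moment, N m; "opening": opening from 0.0 (shut) to 1.0 (fully open); "grasp_force": force on a finger pad.
Only numpy, scipy, OpenCV 4.12 (cv2) and the standard library are available. Lean on these libraries where they do the work, as an engineer would, in place of code of your own. Each camera call takes 0.05 s, during which the arm holds its last target. There are 200 camera calls.

## Task

Three identical closed tins of washing tablets stand on the worktop and only their weight tells how full they are: heft them to find out. Stand the lightest, the one to be used up first, upright on the narrow raised shelf and let go of it; leave the middle one standing on the worktop; then pick up the heaviest and finish while still holding it upright in the gripper, its underside more than 15 cm above the worktop. Do not drop or topple a tin, and do not shift the soap, the green bottle or the cup.

Things in the scene. Friction and masses are not known exactly. Their poses are not given: they have to be found in the camera images.
- tin_a: one of three identical-looking closed tins, blue with a steel lid: 66 mm (its x) by 90 mm (its y), 108 mm high, straight vertical walls; origin at the centre of its underside, z up. A rigid stack of washing tablets shut inside (3 mm of play) makes its weight, 180 to 620 g in all, at least 120 g different from the other tins; which is which changes every time
- tin_b: the second tin, looks the same as tin_a (66 by 90 by 108 mm, same origin and axes), of another weight
- tin_c: the third tin, looks the same as tin_a (66 by 90 by 108 mm, same origin and axes), of another weight
- shelf: narrow raised shelf, fixed: oak board 78 mm deep (its x), 400 mm long (its y), 16 mm thick, top 110 mm above the worktop, on black steel frames 175 mm either side of the middle; no lip. Origin on the worktop under the middle of the board. The soap stands on the board, within 120 mm of its middle
- soap: bystander: yellow pump bottle with a black pump, 52 mm across, 130 mm high, loose on the shelf; origin at the centre of its underside
- spray: bystander: green bottle with a white cap, 60 mm across, 165 mm high, loose on the worktop; origin at the centre of its underside
- cup: bystander: white open plastic cup, 72 mm across, 75 mm high, loose on the worktop; origin at the centre of its underside
- table: the worktop, its surface at z = 0; fixed

How it is judged:
By the outcome, as a careful person would: the job done as asked, in the order asked, and still so for the second after the job is handed in, while the arm keeps its last pose, push and grip.
It also fails if it takes over 72 s, if anything falls off the work surface, if the arm or the gripper's body presses on something with over 40 N, if the wrist force passes 120 N, or if a joint passes its speed limit or range.

## Working session

There is one attempt and no reset: what is moved stays moved. The work goes in short steps, Python scripts to look and compute and a tool call to move; the robot and the scene stay as the last step left them, time stands still between calls to the robot, and variables do not carry over. Pictures are saved under pics/ and viewed, at most 10 in all, crops included, and the job is handed in when it is done.

Besides the shell and the picture viewer there is one more tool, called in YAML: its name, and indented under it one key for each argument. step_arm: Moves the arm, as the interface text tells. Scaled input: -1 to 1 covers 0.25 m each way for a shift and 180 degrees each way for a turn. Its arguments: {"type":"object","properties":{"targets":{"type":"array","items":{"type":"array","items":{"type":"number"}}}},"required":["targets"]}

```bash
mkdir -p pics; python3 - <<'E'
from rig import *
import cv2,numpy as np
for n in("side","top"):
    c=capture(n);cv2.imwrite(f"pics/{n}0.png",c["color"][:,:,::-1]);np.savez(f"{n}0.npz",**c);print(n,c["mtx"].round(1).tolist(),c["pose"].round(3).tolist())
s=read_state();print(s)
E
```

```text
side [[487.4, 0.0, 271.7], [0.0, 487.4, 209.5], [0.0, 0.0, 1.0]] [[0.982, -0.131, 0.136, 0.38], [-0.189, -0.672, 0.716, -0.835], [-0.002, -0.729, -0.684, 0.882], [0.0, 0.0, 0.0, 1.0]]
top [[454.5, 0.0, 279.8], [0.0, 454.5, 220.9], [0.0, 0.0, 1.0]] [[-0.045, -0.972, 0.23, 0.29], [-0.999, 0.043, -0.014, 0.005], [0.003, -0.23, -0.973, 1.21], [0.0, 0.0, 0.0, 1.0]]
{'time_s': 0.1, 'joint_positions': array([ 6.33426295e+01,  3.02758190e+01,  8.21466041e+01,  3.58756947e-05,
        6.76896453e+01, -1.02266776e+01]), 'qvel': array([-0.0732755 ,  0.01560591, -0.01650966, -0.03464295,  0.06309463,
        0.05825747]), 'tau': array([ 2.42457900e-04, -4.40988851e+01, -1.77151483e+01,  6.35082833e-02,
        5.33958490e-02, -4.91039214e-05]), 'position': array([0.1764466 , 0.59888323, 0.20805969]), 'tcp_rot': array([[-9.59162369e-01,  2.82854697e-01, -8.78067603e-04],
       [ 2.82855846e-01,  9.59160839e-01, -1.74779273e-03],
       [ 3.47836675e-04, -1.92478357e-03, -9.99998087e-01]]), 'force': array([ 0.37915401, -0.41807263, -0.14918108]), 'moment': array([-0.00805209, -0.0017047 ,  0.03815754]), 'grasp_force': 0.0, 'opening': 1.0001224750716127}
```

View pics/side0.png

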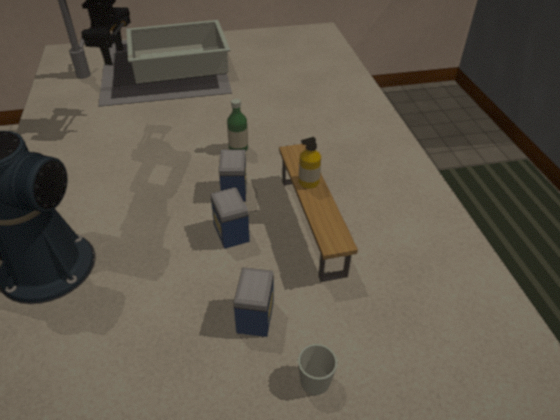

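View pics/top0.png

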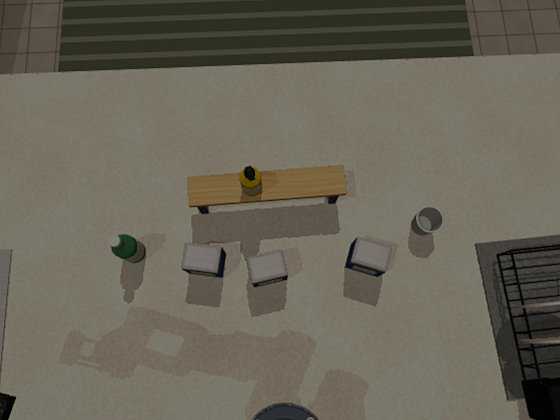

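The side view shows the soap on the shelf, with three tins in front of it and the cup on the right. In the top view the tin lids are near (204,258), (267,267) and (369,256), the shelf spans (188,190)–(346,180), and the soap is at (250,182). I'll enlarge this area to read the corners.

```bash
python3 - <<'E'
import cv2
i=cv2.imread("pics/top0.png")[155:295,175:400]
i=cv2.convertScaleAbs(cv2.resize(i,None,fx=3.5,fy=3.5,interpolation=cv2.INTER_CUBIC),alpha=1.3)
for k in range(0,225,25): cv2.putText(i,str(175+k),(int(k*3.5),10),0,.35,(0,0,255));cv2.line(i,(int(k*3.5),12),(int(k*3.5),20),(0,0,255))
cv2.imwrite("pics/crop1.png",i)
E
```

```text
(no output)
```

View pics/crop1.png

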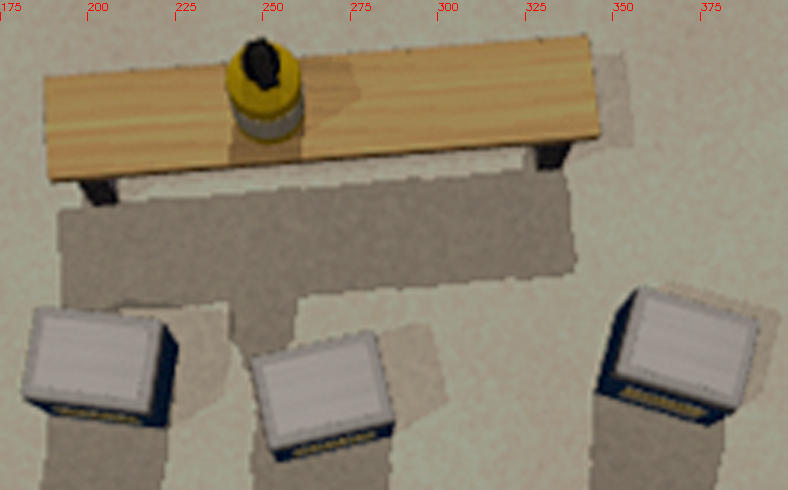

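```bash
cat > h.py <<'E'
import numpy as np,cv2
def proj(c,uv,z):
    uv=np.atleast_2d(uv).astype(float);K=c["mtx"];T=c["pose"]
    d=np.c_[(uv-K[:2,2])/[K[0,0],K[1,1]],np.ones(len(uv))]@T[:3,:3].T
    return T[:3,3]+d*((z-T[2,3])/d[:,2])[:,None]
def fit(P,lx,ly):
    # corners order: far-left, far-right, near-right, near-left as (+x+y),(+x-y),(-x-y),(-x+y)
    M=np.array([[1,1],[1,-1],[-1,-1],[-1,1]])*[lx/2,ly/2]
    c=P[:,:2].mean(0);Q=P[:,:2]-c
    a=np.arctan2((M[:,0]*Q[:,1]-M[:,1]*Q[:,0]).sum(),(M*Q).sum())
    R=np.array([[np.cos(a),-np.sin(a)],[np.sin(a),np.cos(a)]])
    return c.round(4),np.degrees(a).round(1),(np.abs(Q-M@R.T).max()*1000).round(1)
E
python3 - <<'E'
from h import *
c=np.load("top0.npz");s=np.load("side0.npz")
px=lambda L:np.array(L)/3.5+np.array([175,155])-.4
for n,L in dict(t1=[(35,308),(163,320),(147,413),(23,397)],t2=[(252,357),(374,333),(393,428),(272,448)],t3=[(638,290),(757,323),(735,410),(617,377)]).items(): print(n,fit(proj(c,px(L),.108),.066,.09))
print("shelf",fit(proj(c,px([(44,77),(588,37),(598,137),(50,179)]),.11),.078,.4))
print("soap front base",proj(c,px([(270,141)]),.11),"axis top",proj(c,px([(262,55)]),.24))
print("spray cap",proj(c,[(116,241)],.165),"cup rim",proj(c,[(429,216)],.075))
print("side soap/spray/cup base",proj(s,[(310,187)],.11),proj(s,[(238,150)],0),proj(s,[(317,389)],0))
E
```

```text
t1 (array([0.4675, 0.186 ]), np.float64(-8.9), np.float64(1.6))
t2 (array([0.4379, 0.0258]), np.float64(8.4), np.float64(3.2))
t3 (array([ 0.4556, -0.23  ]), np.float64(-18.6), np.float64(2.8))
shelf (array([0.6441, 0.0191]), np.float64(2.0), np.float64(2.6))
soap front base [[0.6200999  0.05676299 0.11      ]] axis top [[0.6389292  0.05395676 0.24      ]]
spray cap [[0.50535402 0.37438527 0.165     ]] cup rim [[ 0.55383561 -0.39605982  0.075     ]]
side soap/spray/cup base [[0.64039872 0.03348486 0.11      ]] [[0.50517818 0.36721789 0.        ]] [[ 0.54587299 -0.41763707  0.        ]]
```

step_arm:
  targets:
    - [1,0.7,-0.96,0,-0.3]
    - [1,0.7,-0.96,0,-0.3]
    - [1,0.7,-0.96,0,-0.3]
    - [1,0.7,-0.96,0,-0.3]
    - [1,0.7,-0.96,0,-0.3]
    - [1,0.7,-0.96,0,-0.3]
    - [1,0.7,-0.96,0,-0.3]
    - [1,0.7,-0.96,0,-0.3]

```text
time_s: 0.9
position: [0.3526, 0.3581, 0.2087]
tcp_rot: [[-0.332, 0.943, -0.001], [0.943, 0.332, -0.0], [0.0, -0.001, -1.0]]
force: [-0.4, 0.2, 0.3]
opening: 1.0
grasp_force: 0.0
```

step_arm:
  targets:
    - [1,0.462,-0.692,0,-0.158]
    - [1,0.462,-0.692,0,-0.158]
    - [1,0.462,-0.692,0,-0.158]
    - [1,0.462,-0.692,0,-0.158]
    - [1,0.462,-0.692,0,-0.158]
    - [1,0.462,-0.692,0,-0.158]
    - [1,0.462,-0.692,0,-0.158]
    - [1,0.462,-0.692,0,-0.158]

```text
time_s: 1.7
position: [0.4658, 0.1881, 0.2087]
tcp_rot: [[0.151, 0.989, -0.001], [0.989, -0.151, 0.0], [0.0, -0.001, -1.0]]
force: [-0.3, -0.4, -0.2]
opening: 1.003
grasp_force: 0.0
```

```bash
python3 - <<'E'
from rig import *
import cv2,numpy as np
c=capture("wrist");np.savez("w1.npz",**c)
i=c["color"][:,:,::-1].copy();cv2.imwrite("pics/w1.png",i)
s=read_state();print(s["time_s"],s["position"],s["tcp_rot"].round(3).tolist(),s["force"])
E
```

```text
1.75 [0.46596516 0.18801363 0.20886362] [[0.151, 0.989, -0.001], [0.989, -0.151, 0.0], [0.0, -0.001, -1.0]] [-0.35976551 -0.29633991 -0.12520054]
```

View pics/w1.png

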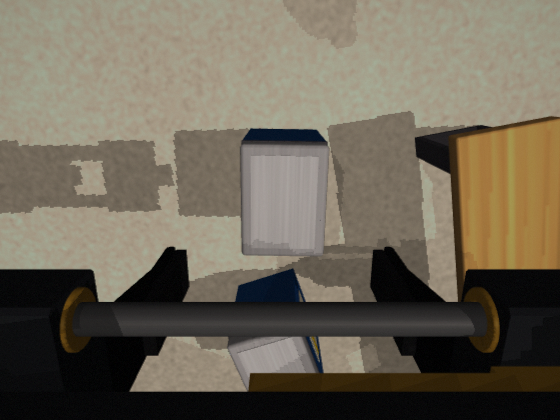

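The wrist view shows tin 1's lid between the fingers, with corners near (242,143), (327,143), (323,254) and (242,253). Its yaw is well aligned.

```bash
python3 - <<'E'
from h import *
c=np.load("w1.npz")
# image right=+x, up=+y
print(fit(proj(c,[(327,143),(323,254),(242,253),(242,143)],.108),.066,.09)); print(c["pose"].round(3).tolist())
E
```

```text
(array([0.468 , 0.1868]), np.float64(-9.4), np.float64(1.8))
[[0.988, -0.145, -0.045, 0.478], [-0.151, -0.944, -0.294, 0.27], [-0.0, 0.297, -0.955, 0.386], [0.0, 0.0, 0.0, 1.0]]
```

step_arm:
  targets:
    - [1,0.004,0.002,-0.15,0]
    - [1,0.004,0.002,-0.3,0]
    - [1,0.004,0.002,-0.42,0]
    - [1,0.004,0.002,-0.5,0]
    - [1,0.004,0.002,-0.56,0]
    - [1,0.004,0.002,-0.58,0]
    - [1,0.004,0.002,-0.58,0]
    - [-1,0.004,0.002,-0.58,0]
    - [-1,0.004,0.002,-0.58,0]
    - [-1,0.004,0.002,-0.58,0]
    - [-1,0.004,0.002,-0.58,0]
    - [-1,0.004,0.002,-0.58,0]
    - [-1,0.004,0.002,-0.58,0]
    - [-1,0.004,0.002,-0.58,0]

```text
time_s: 3.15
position: [0.4687, 0.1871, 0.0647]
tcp_rot: [[0.154, 0.988, 0.001], [0.988, -0.154, 0.0], [0.0, 0.001, -1.0]]
force: [-0.6, 0.8, 5.3]
opening: 0.756
grasp_force: 29.9
```

step_arm:
  targets:
    - [-1,0,0,0.01,0]
    - [-1,0,0,0.03,0]
    - [-1,0,0,0.06,0]
    - [-1,0,0,0.09,0]
    - [-1,0,0,0.12,0]
    - [-1,0,0,0.14,0]
    - [-1,0,0,0.155,0]
    - [-1,0,0,0.16,0]
    - [-1,0,0,0.16,0]
    - [-1,0,0,0.16,0]
    - [-1,0,0,0.16,0]
    - [-1,0,0,0.16,0]
    - [-1,0,0,0.16,0]

```text
time_s: 4.45
position: [0.4682, 0.1869, 0.1038]
tcp_rot: [[0.154, 0.988, -0.0], [0.988, -0.154, -0.0], [-0.0, -0.0, -1.0]]
force: [-0.7, -0.1, -1.2]
opening: 0.755
grasp_force: 29.9
```

```bash
cat > heft.py <<'E'
from rig import *
import numpy as np
F=[];M=[];T=[]
for k in range(10):
    capture("wrist");s=read_state();F.append(s["force"]);M.append(s["moment"]);T.append(s["tau"][:3])
print("F",np.mean(F,0).round(2),"sd",np.std(F,0).round(2),"M",np.mean(M,0).round(3),"tau",np.mean(T,0).round(2));print(s["time_s"],s["position"].round(4),s["opening"],s["grasp_force"],s["tcp_rot"].round(3).tolist())
E
python3 heft.py
```

```text
F [ 0.13  0.01 -1.83] sd [0.41 0.66 0.34] M [-0.085  0.055  0.002] tau [ -0.   -38.18 -11.19]
4.95 [0.4683 0.187  0.104 ] 0.7575943576213525 29.94565030094236 [[0.154, 0.988, -0.0], [0.988, -0.154, 0.0], [0.0, -0.0, -1.0]]
```

```bash
python3 - <<'E'
from h import *
c=np.load("top0.npz");im=c["color"]
h=cv2.cvtColor(im,cv2.COLOR_RGB2HSV).astype(int)
for u in (205,225,285,305,325,338):
    col=im[160:215,u].astype(int); sat=h[160:215,u,1];v=h[160:215,u,2]
    w=np.where((sat>100)&(v>90))[0]+160
    P=proj(c,[(u,w.min()-.5),(u,w.max()+.5)],.11)
    print(u,w.min(),w.max(),P[:,:2].round(4).tolist(),(P[0,0]-P[1,0]).round(4), (P[:,0].mean()+np.tan(np.radians(2))*(P[:,1].mean()-.0191)).round(4), v[w.max()-163:w.max()-156].tolist())
E
```

```text
205 176 204 [[0.6768, 0.1741], [0.6002, 0.1746]] 0.0766 0.6439 [123, 122, 127, 102, 61, 37, 13]
225 174 202 [[0.6799, 0.1231], [0.6031, 0.1245]] 0.0767 0.6452 [123, 123, 125, 119, 76, 64, 108]
285 170 197 [[0.6839, -0.0303], [0.6096, -0.0267]] 0.0744 0.6451 [122, 123, 124, 130, 89, 49, 102]
305 168 196 [[0.6871, -0.0817], [0.6099, -0.0772]] 0.0771 0.6451 [121, 122, 127, 105, 59, 92, 116]
325 167 194 [[0.6876, -0.133], [0.613, -0.1279]] 0.0746 0.645 [121, 121, 124, 126, 86, 54, 85]
338 166 193 [[0.6888, -0.1665], [0.6141, -0.1609]] 0.0747 0.6451 [122, 121, 124, 125, 87, 38, 67]
```

step_arm:
  targets:
    - [-1,0,-0.02,0.06,0]
    - [-1,0,-0.06,0.14,0]
    - [-1,0,-0.1,0.22,0]
    - [-1,0,-0.16,0.3,0.01]
    - [-1,0,-0.23,0.38,0.015]
    - [-1,0,-0.3,0.44,0.02]
    - [-1,0,-0.38,0.48,0.025]
    - [-1,0,-0.46,0.5,0.03]
    - [-1,0,-0.54,0.5,0.035]
    - [-1,0,-0.62,0.5,0.04]
    - [-1,0,-0.7,0.5,0.045]
    - [-1,0,-0.77,0.5,0.05]
    - [-1,0,-0.83,0.5,0.055]
    - [-1,0,-0.88,0.5,0.06]
    - [-1,0,-0.92,0.5,0.06]
    - [-1,0,-0.95,0.5,0.06]
    - [-1,0,-0.96,0.5,0.06]
    - [-1,0,-0.96,0.5,0.06]

```text
time_s: 6.75
position: [0.4682, -0.0531, 0.2289]
tcp_rot: [[-0.033, 0.999, -0.0], [0.999, 0.033, 0.0], [0.0, -0.0, -1.0]]
force: [-0.0, -0.3, -1.7]
opening: 0.754
grasp_force: 29.9
```

step_arm:
  targets:
    - [-1,0.02,-0.01,0,0]
    - [-1,0.06,-0.03,0,0]
    - [-1,0.12,-0.05,0,0]
    - [-1,0.19,-0.07,0,0]
    - [-1,0.27,-0.09,0,0]
    - [-1,0.35,-0.11,0,0]
    - [-1,0.43,-0.13,0,0]
    - [-1,0.51,-0.15,0,0]
    - [-1,0.58,-0.152,0,0]
    - [-1,0.64,-0.152,0,0]
    - [-1,0.68,-0.152,0,0]
    - [-1,0.71,-0.152,0,0]
    - [-1,0.721,-0.152,0,0]
    - [-1,0.721,-0.152,0,0]
    - [-1,0.721,-0.152,-0.04,0]
    - [-1,0.721,-0.152,-0.08,0]
    - [-1,0.721,-0.152,-0.12,0]
    - [-1,0.721,-0.152,-0.15,0]
    - [-1,0.721,-0.152,-0.17,0]
    - [-1,0.721,-0.152,-0.17,0]

```text
time_s: 8.75
position: [0.6478, -0.0909, 0.1852]
tcp_rot: [[-0.034, 0.999, -0.002], [0.999, 0.034, 0.001], [0.001, -0.002, -1.0]]
force: [-0.2, -0.3, -2.3]
opening: 0.759
grasp_force: 29.9
```

```bash
python3 heft.py; python3 - <<'E'
from rig import *
import cv2,numpy as np
a=capture("side")["color"][100:300,200:420,::-1];b=capture("top")["color"][130:270,160:400,::-1]
b=cv2.resize(b,(440,257));a=cv2.resize(a,(360,327))
o=np.zeros((330,800,3),np.uint8);o[:327,:360]=a;o[:257,360:]=b;cv2.imwrite("pics/p2.png",o)
E
```

```text
F [ 0.33  0.05 -1.58] sd [0.55 0.38 0.53] M [-0.081  0.057  0.004] tau [-1.000e-02 -4.782e+01 -1.813e+01]
9.25 [ 0.6487 -0.0911  0.1867] 0.7545747360371051 29.945703763514757 [[-0.034, 0.999, 0.001], [0.999, 0.034, -0.0], [-0.0, 0.001, -1.0]]
```

View pics/p2.png

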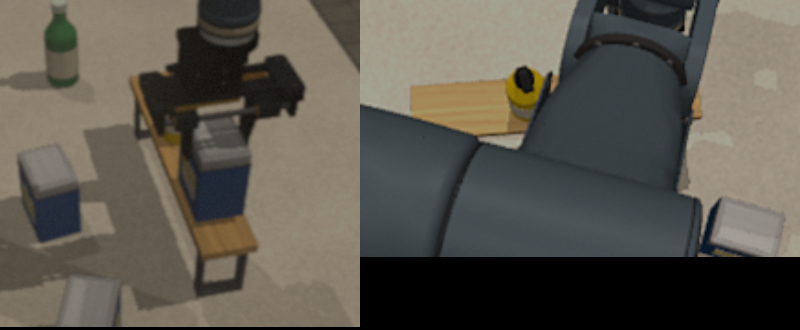

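The picture shows the tin hanging over the board at about (215,185) in the left panel, clear of the soap at (172,135). Next I'll lower it gently.

step_arm:
  targets:
    - [-1,0,0,-0.012,0]
    - [-1,0,0,-0.024,0]
    - [-1,0,0,-0.034,0]
    - [-1,0,0,-0.042,0]
    - [-1,0,0,-0.044,0]
    - [-1,0,0,-0.044,0]
    - [-1,0,0,-0.044,0]

```text
time_s: 10.05
position: [0.6486, -0.091, 0.1755]
tcp_rot: [[-0.034, 0.999, 0.0], [0.999, 0.034, -0.0], [-0.0, 0.0, -1.0]]
force: [-0.2, 0.1, -1.8]
opening: 0.753
grasp_force: 29.9
```

Not in contact yet, so I'll go down in 1 mm rows.

step_arm:
  targets:
    - [-1,0,0,-0.004,0]
    - [-1,0,0,-0.006,0]
    - [-1,0,0,-0.006,0]
    - [-1,0,0,-0.006,0]

```text
time_s: 10.45
position: [0.6488, -0.0912, 0.1747]
tcp_rot: [[-0.034, 0.999, 0.001], [0.999, 0.034, -0.0], [-0.0, 0.001, -1.0]]
force: [-1.9, 0.3, 3.1]
opening: 0.758
grasp_force: 29.9
```

step_arm:
  targets:
    - [0.6,0,0,0,0]
    - [0.7,0,0,0,0]
    - [0.8,0,0,0,0]
    - [1,0,0,0,0]
    - [1,0,0,0,0]
    - [1,0,0,0,0]
    - [1,0,0,0,0]
    - [1,0,0,0.04,0]
    - [1,0,0,0.1,0]
    - [1,0,0,0.18,0]
    - [1,0,0,0.26,0]
    - [1,0,0,0.32,0]
    - [1,0,0,0.34,0]
    - [1,0,0,0.34,0]

```text
time_s: 11.85
position: [0.649, -0.0912, 0.2603]
tcp_rot: [[-0.034, 0.999, 0.002], [0.999, 0.034, -0.001], [-0.001, 0.002, -1.0]]
force: [-0.2, -0.2, -0.9]
opening: 1.001
grasp_force: 0.0
```

step_arm:
  targets:
    - [1,-0.2,0,0,0]
    - [1,-0.4,0,0,0]
    - [1,-0.6,0.1,0,0.02]
    - [1,-0.76,0.25,0,0.036]
    - [1,-0.844,0.4,0,0.036]
    - [1,-0.844,0.468,0,0.036]
    - [1,-0.844,0.468,0,0.036]
    - [1,-0.844,0.468,0,0.036]
    - [1,-0.844,0.468,0,0.036]

```text
time_s: 12.75
position: [0.4382, 0.0251, 0.2587]
tcp_rot: [[-0.146, 0.989, -0.0], [0.989, 0.146, -0.0], [-0.0, -0.0, -1.0]]
force: [-0.2, 0.6, -0.6]
opening: 0.997
grasp_force: 0.0
```

```bash
python3 - <<'E'
from rig import *
import cv2,numpy as np
c=capture("wrist");np.savez("w2.npz",**c)
a=c["color"][:,:,::-1];b=capture("side")["color"][90:300,190:370,::-1]
o=np.zeros((420,800,3),np.uint8);o[:,:560]=a;o[:280,560:]=cv2.resize(b,(240,280));cv2.imwrite("pics/w2.png",o)
s=read_state();print(s["position"],s["tcp_rot"].round(3).tolist(),s["force"])
E
```

```text
[0.43817631 0.02497862 0.25868105] [[-0.145, 0.989, -0.0], [0.989, 0.145, -0.0], [-0.0, -0.0, -1.0]] [ 1.23898399 -0.26889318 -0.26164096]
```

View pics/w2.png

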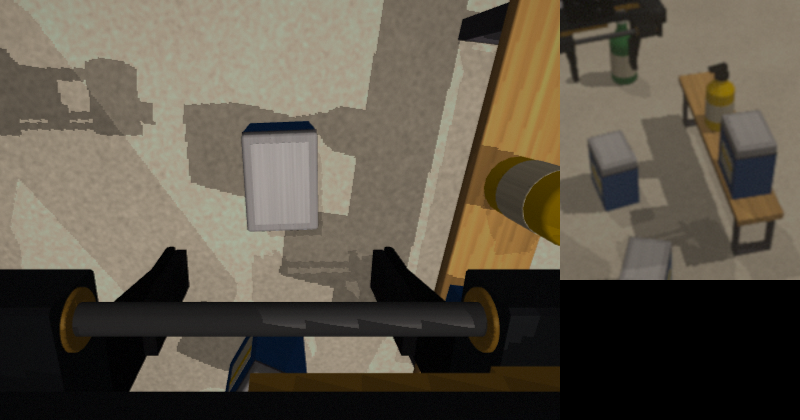

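The side inset shows tin 1 upright on the shelf with the soap unmoved. In the wrist view tin 2's lid has corners near (243,135), (315,132), (318,228) and (248,231).

```bash
python3 - <<'E'
from h import *
c=np.load("w2.npz")
print(fit(proj(c,[(315,132),(318,228),(248,231),(243,135)],.108),.066,.09))
E
```

```text
(array([0.4393, 0.0256]), np.float64(10.8), np.float64(2.2))
```

step_arm:
  targets:
    - [1,0.003,0.002,-0.15,0.007]
    - [1,0.003,0.002,-0.32,0.007]
    - [1,0.003,0.002,-0.48,0.007]
    - [1,0.003,0.002,-0.62,0.007]
    - [1,0.003,0.002,-0.71,0.007]
    - [1,0.003,0.002,-0.76,0.007]
    - [1,0.003,0.002,-0.779,0.007]
    - [1,0.003,0.002,-0.779,0.007]
    - [-1,0.003,0.002,-0.779,0.007]
    - [-1,0.003,0.002,-0.779,0.007]
    - [-1,0.003,0.002,-0.779,0.007]
    - [-1,0.003,0.002,-0.779,0.007]
    - [-1,0.003,0.002,-0.779,0.007]
    - [-1,0.003,0.002,-0.779,0.007]
    - [-1,0.003,0.002,-0.779,0.007]

```text
time_s: 14.35
position: [0.4389, 0.0264, 0.0648]
tcp_rot: [[-0.168, 0.986, 0.002], [0.986, 0.168, -0.0], [-0.001, 0.001, -1.0]]
force: [0.5, -0.2, 6.5]
opening: 0.756
grasp_force: 29.9
```

step_arm:
  targets:
    - [-1,0,0,0.01,0]
    - [-1,0,0,0.03,0]
    - [-1,0,0,0.06,0]
    - [-1,0,0,0.09,0]
    - [-1,0,0,0.12,0]
    - [-1,0,0,0.14,0]
    - [-1,0,0,0.155,0]
    - [-1,0,0,0.16,0]
    - [-1,0,0,0.16,0]
    - [-1,0,0,0.16,0]
    - [-1,0,0,0.16,0]
    - [-1,0,0,0.16,0]
    - [-1,0,0,0.16,0]

```text
time_s: 15.65
position: [0.4381, 0.0265, 0.104]
tcp_rot: [[-0.168, 0.986, -0.0], [0.986, 0.168, 0.0], [0.0, -0.0, -1.0]]
force: [0.4, 0.4, -2.5]
opening: 0.756
grasp_force: 29.9
```

```bash
python3 heft.py
```

```text
F [ 0.14  0.09 -3.38] sd [0.53 0.37 0.31] M [-0.092  0.038 -0.021] tau [ -0.   -33.84  -9.34]
16.15 [0.4383 0.0264 0.1042] 0.7582806096421455 29.92992498446256 [[-0.168, 0.986, -0.0], [0.986, 0.168, -0.0], [-0.0, -0.0, -1.0]]
```

3.4 N sits between tin 1's 1.8 N and the third tin, which must then be the heaviest. I'll set this one down again.

step_arm:
  targets:
    - [-1,0,0,-0.02,0]
    - [-1,0,0,-0.05,0]
    - [-1,0,0,-0.08,0]
    - [-1,0,0,-0.11,0]
    - [-1,0,0,-0.135,0]
    - [-1,0,0,-0.148,0]
    - [-1,0,0,-0.154,0]
    - [-1,0,0,-0.158,0]
    - [-1,0,0,-0.158,0]
    - [-1,0,0,-0.158,0]

```text
time_s: 17.15
position: [0.4385, 0.0264, 0.0649]
tcp_rot: [[-0.168, 0.986, 0.001], [0.986, 0.168, -0.0], [-0.0, 0.001, -1.0]]
force: [0.4, -0.2, -3.9]
opening: 0.756
grasp_force: 29.9
```

step_arm:
  targets:
    - [-1,0,0,-0.003,0]
    - [-1,0,0,-0.005,0]
    - [-1,0,0,-0.005,0]
    - [-1,0,0,-0.005,0]

```text
time_s: 17.55
position: [0.4386, 0.0264, 0.0648]
tcp_rot: [[-0.168, 0.986, 0.001], [0.986, 0.168, -0.0], [-0.001, 0.001, -1.0]]
force: [-0.0, 0.3, 11.4]
opening: 0.757
grasp_force: 29.9
```

step_arm:
  targets:
    - [0.6,0,0,0.002,0]
    - [0.7,0,0,0.002,0]
    - [0.8,0,0,0.002,0]
    - [1,0,0,0.002,0]
    - [1,0,0,0.002,0]
    - [1,0,0,0.002,0]
    - [1,0,0,0.002,0]
    - [1,0,0,0.05,0]
    - [1,0,0,0.13,0]
    - [1,0,0,0.25,0]
    - [1,0,0,0.4,0]
    - [1,0,0,0.55,0]
    - [1,0,0,0.68,0]
    - [1,0,0,0.76,0]
    - [1,0,0,0.78,0]
    - [1,0,0,0.78,0]

```text
time_s: 19.15
position: [0.4383, 0.0265, 0.2587]
tcp_rot: [[-0.168, 0.986, 0.001], [0.986, 0.168, -0.0], [-0.0, 0.001, -1.0]]
force: [-0.7, 0.5, -0.2]
opening: 1.002
grasp_force: 0.0
```

step_arm:
  targets:
    - [1,0.01,-0.15,0,-0.04]
    - [1,0.03,-0.35,0,-0.08]
    - [1,0.05,-0.55,0,-0.12]
    - [1,0.065,-0.75,0,-0.15]
    - [1,0.068,-0.9,0,-0.157]
    - [1,0.068,-1,0,-0.157]
    - [1,0.068,-1,0,-0.157]
    - [1,0.068,-1,0,-0.157]
    - [1,0.068,-1,0,-0.157]

```text
time_s: 20.05
position: [0.4545, -0.2218, 0.2573]
tcp_rot: [[0.318, 0.948, -0.002], [0.948, -0.318, 0.002], [0.002, -0.003, -1.0]]
force: [-0.2, 1.0, -0.0]
opening: 0.996
grasp_force: 0.0
```

```bash
python3 - <<'E'
from rig import *
import cv2,numpy as np
c=capture("wrist");np.savez("w3.npz",**c)
a=c["color"][:,:,::-1];b=capture("side")["color"][90:300,190:370,::-1]
o=np.zeros((420,800,3),np.uint8);o[:,:560]=a;o[:280,560:]=cv2.resize(b,(240,280));cv2.imwrite("pics/w3.png",o)
s=read_state();print(s["position"],s["tcp_rot"].round(3).tolist(),s["force"])
E
```

```text
[ 0.45493595 -0.2218953   0.25797886] [[0.317, 0.948, -0.001], [0.948, -0.317, 0.001], [0.001, -0.001, -1.0]] [-1.07943313 -0.38708997  0.76696323]
```

View pics/w3.png

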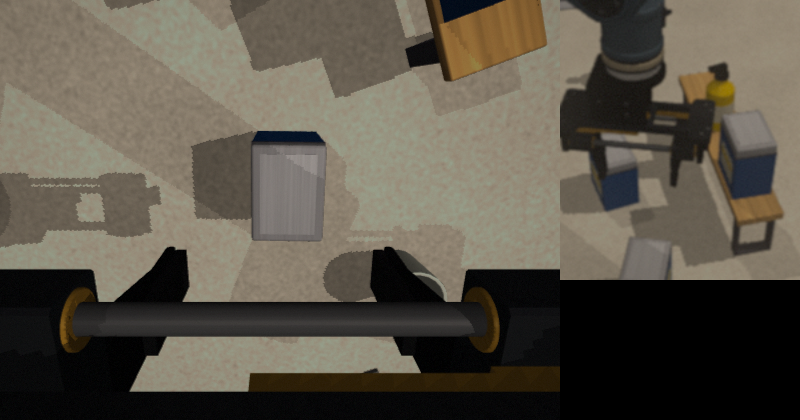

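In the wrist view tin 3's lid has corners near (252,143), (326,144), (322,240) and (252,239). Tin 2 is still standing on the worktop.

```bash
python3 - <<'E'
from h import *
c=np.load("w3.npz")
print(fit(proj(c,[(326,144),(322,240),(252,239),(252,143)],.108),.066,.09))
E
```

```text
(array([ 0.4579, -0.2319]), np.float64(-19.3), np.float64(1.2))
```

step_arm:
  targets:
    - [1,0.009,-0.032,-0.15,-0.002]
    - [1,0.009,-0.032,-0.32,-0.002]
    - [1,0.009,-0.032,-0.48,-0.002]
    - [1,0.009,-0.032,-0.62,-0.002]
    - [1,0.009,-0.032,-0.71,-0.002]
    - [1,0.009,-0.032,-0.76,-0.002]
    - [1,0.009,-0.032,-0.779,-0.002]
    - [1,0.009,-0.032,-0.779,-0.002]
    - [-1,0.009,-0.032,-0.779,-0.002]
    - [-1,0.009,-0.032,-0.779,-0.002]
    - [-1,0.009,-0.032,-0.779,-0.002]
    - [-1,0.009,-0.032,-0.779,-0.002]
    - [-1,0.009,-0.032,-0.779,-0.002]
    - [-1,0.009,-0.032,-0.779,-0.002]
    - [-1,0.009,-0.032,-0.779,-0.002]

```text
time_s: 21.65
position: [0.4581, -0.232, 0.0645]
tcp_rot: [[0.325, 0.946, 0.001], [0.946, -0.325, -0.001], [-0.001, 0.002, -1.0]]
force: [1.3, 0.2, 6.4]
opening: 0.754
grasp_force: 30.0
```

step_arm:
  targets:
    - [-1,0,0,0.01,0]
    - [-1,0,0,0.03,0]
    - [-1,0,0,0.06,0]
    - [-1,0,0,0.09,0]
    - [-1,0,0,0.12,0]
    - [-1,0,0,0.14,0]
    - [-1,0,0,0.155,0]
    - [-1,0,0,0.16,0]
    - [-1,0,0,0.16,0]
    - [-1,0,0,0.16,0]
    - [-1,0,0,0.16,0]
    - [-1,0,0,0.16,0]
    - [-1,0,0,0.16,0]

```text
time_s: 22.95
position: [0.4574, -0.2315, 0.1035]
tcp_rot: [[0.325, 0.946, -0.0], [0.946, -0.325, 0.0], [0.0, -0.0, -1.0]]
force: [-0.6, -0.4, -5.4]
opening: 0.756
grasp_force: 30.0
```

```bash
python3 heft.py
```

```text
F [ 0.    0.11 -5.63] sd [0.71 0.36 0.53] M [-0.081  0.064 -0.003] tau [ -0.   -40.52 -12.08]
23.45 [ 0.4575 -0.2315  0.1037] 0.7559091511253747 29.990157186985016 [[0.325, 0.946, -0.0], [0.946, -0.325, 0.0], [0.0, -0.0, -1.0]]
```

5.6 N makes tin 3 the heaviest. I'll raise it until its underside is about 20 cm up.

step_arm:
  targets:
    - [-1,0,0,0.01,0]
    - [-1,0,0,0.03,0]
    - [-1,0,0,0.06,0]
    - [-1,0,0,0.11,0]
    - [-1,0,0,0.17,0]
    - [-1,0,0,0.24,0]
    - [-1,0,0,0.31,0]
    - [-1,0,0,0.38,0]
    - [-1,0,0,0.45,0]
    - [-1,0,0,0.52,0]
    - [-1,0,0,0.58,0]
    - [-1,0,0,0.62,0]
    - [-1,0,0,0.65,0]
    - [-1,0,0,0.66,0]
    - [-1,0,0,0.66,0]
    - [-1,0,0,0.66,0]
    - [-1,0,0,0.66,0]
    - [-1,0,0,0.66,0]
    - [-1,0,0,0.66,0]

```text
time_s: 25.35
position: [0.4574, -0.2314, 0.2683]
tcp_rot: [[0.325, 0.946, -0.001], [0.946, -0.325, 0.001], [0.0, -0.001, -1.0]]
force: [-0.6, 1.1, -6.0]
opening: 0.757
grasp_force: 30.0
```

```bash
python3 - <<'E'
from rig import *
import cv2
cv2.imwrite("pics/end.png",capture("side")["color"][:,:,::-1])
s=read_state();print(s["position"],s["force"],s["opening"],s["grasp_force"])
E
```

```text
[ 0.45744541 -0.23150173  0.26843384] [-0.19744549  0.11365702 -4.99005516] 0.7526157655730362 29.990135952830315
```

View pics/end.png

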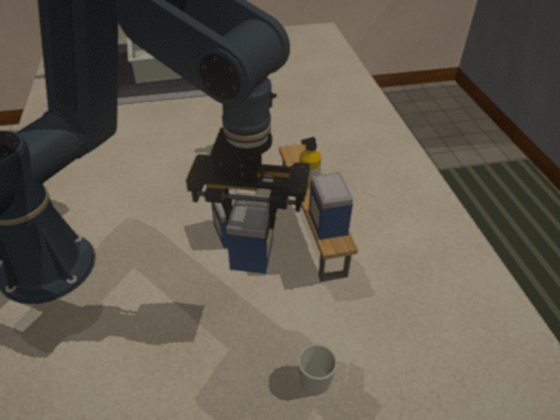

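The heaviest tin hangs upright in the gripper at about (250,235). The lightest stands on the shelf at (332,205), the middle one is on the worktop behind the held tin, and the soap and cup haven't moved.

```bash
python3 -c "
from rig import *
print(hand_in())"
```

```text
the job is handed in; nothing more can be done
None
```

The job is handed in at about 25 s: the lightest tin (about 187 g) stands on the shelf, the middle one (about 345 g) is on the worktop, and the heaviest (about 575 g) is held upright with its underside about 20 cm up; the soap and cup look unmoved, and the arm stayed well clear of the green bottle, which it hides in the last picture.

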